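Set the sample changer's drive pulley to its timing pointer

TASK

The sample changer's tray has been lifted off. Turn the larger, toothed drive pulley by its rim, the short way round, until the engraved line on it faces the fixed pointer on the white housing, then let go of it. Leave the smaller smooth pulley on the separate grey block as it is.

Things in the scene. Friction and masses are not known exactly. Their poses are not given: they have to be found in the camera images.
- drive_pulley (a joint): Angle (rad) of the toothed aluminium drive pulley about its upright axis: 0 when its engraved line faces the pointer, growing counter-clockwise from above; starts at 0.5 to 1.4, stops at -3.1 and 3.1. Takes about 1 N at the rim, stays where left. The line is black, 5 mm wide, from the hub across the web, over the rim's top and down its outside.
- drive_axis (a point): On the drive pulley's axis, level with its rim's top (88 mm above the work surface). Fixed: x points to the pointer, z up. The pulley is 40 mm high, open on top like a pan: upright rim wall 12 mm thick (outer radius 65, inner 53 mm), standing 32 mm above a flat web; hub radius 13 mm, 6 mm lower than the rim. It sits on a fixed housing 210 x 210 x 45 mm, white on top.
- pointer_tip (a point): Tip of the fixed pointer, a dark steel cone lying on the housing beside the pulley and pointing at its axis; 5 mm clear of the rim, 70 mm from the axis, 40 mm below the rim's top. The cone is 31 mm long, 20 mm thick at its outer end, nowhere higher than 58 mm above the work surface.
- small_mark (a point): Engraved line on the rim's top of the small smooth pulley to be left alone (84 mm across, rim's top 76 mm above the work surface), which turns freely on its own fixed grey block 120 x 120 x 45 mm without a pointer. The point lies 37.5 mm from that pulley's axis and turns with it; its x axis points outward.

How it is judged (in metres and radians):
At the end, for the whole second after the job is handed in: The drive pulley's engraved line faces the pointer within 0.19 rad (about 11 degrees), the pulley is at rest, and the small pulley's line is within 12 mm of where it began (value of joint drive_pulley between -0.19 and 0.19 rad and velocity of joint drive_pulley between -0.05 and 0.05 rad/s and distance of small_mark from where it was at the start of the episode below 0.012 m); the robot touches nothing.
It fails at once if the small pulley is turned (its line moves more than 12 mm) (distance of small_mark from where it was at the start of the episode above 0.012 m).
It also fails if it takes over 32 s, if anything falls off the work surface, if the arm or the gripper's body presses on something with over 40 N, if the wrist force passes 120 N, or if a joint passes its speed limit or range.

ROBOT

A 6-joint arm with a two-finger parallel gripper is mounted at the origin on the work surface. World frame = base frame: x ahead of the robot, y to its left, z up, the work surface at z = 0. Lengths are in m, angles in degrees, forces in N, time in s.
With the tool pointing down it reaches from about 0.4 to 0.825 m from the base axis. Payload 7 kg.
Tool frame: the origin (TCP) lies midway between the tips of the shut fingers; the grasp point (between the pads) lies 19 mm behind it (ctrl.grip_point_offset is the distance from the TCP to the grasp point, in m); x points along the fingers, y is the direction in which the jaws open and shut, and the axes are right-handed (so a half turn about x gives the same grasp; the last joint's range is limited). The gripper opens to 88 mm and grips with 3 to 60 N. Pads are 19 mm wide; open, the fingers measure 130 mm over their backs; the gripper's body (78 mm by 193 mm) begins 47 mm behind the grasp point.
Start: joints at [-56.316, 20.546, 0.682, 0, -70.136, -16.507], TCP at [0.199, -0.645, 0.227] pointing down, gripper open.
Joint ranges: [-176.03, 176.03], [-82.01, 121.73], [-58.28, 71.71], [-173.87, 95.51], [-174.79, -0.11], [-173.66, 173.66]. Speed limits (degrees/s): [136.94, 136.94, 172.46, 180, 180, 180].

INTERFACE

Orientations are given as [roll, pitch, yaw] about the fixed x, y, z axes, in that order (R = Rz(yaw) Ry(pitch) Rx(roll)).
In Python, from plant import ctrl gives the robot as it stands.
- The arm moves only by the tool drive_tool, never from a script. Its argument "plan" is a list of rows, each a list of 3 entries, a list of its own where there are three numbers: the shift along the tool's x, y, z in m, then the turn, a rotation vector about the tool's x, y, z in degrees, then the opening, from 0 (shut) to 1 (fully open). In form: [[[dx, dy, dz], [wx, wy, wz], grip], ...]. A call has 1 to 20 rows; each row is the pose to reach, as a shift and turn from the pose measured when the call began, along the tool's axes at that moment; what a row does not reach only later rows make up. A row lasts 1/12 s, in which the tool goes at most 41.7 mm and 7.16 degrees, less where a joint would pass 70% of its speed; a pose out of reach is approached as far as the arm can. A call with a gripper value outside its range is refused whole. The fingers move at their own pace and stop on an object; the grip force is fixed at half the most. Time passes only in rows, so rows that repeat a pose let the fingers close. It gives the time, the measured TCP pose, the force and the opening at its end, in the units of the state.
- ctrl.get_obs(): the state, without advancing time (a new reading comes with each control period).
- ctrl.snapshot(name): name is "scene" or "top" or "wrist"; returns the picture (420x560x3 uint8, blue, green, red); there is no depth.
- ctrl.get_calibration(name): a dict with "fx", "fy", "cx", "cy" (pixels), "R" (3x3) and "t" (3): a world point X has camera coordinates R X + t. Camera axes: x right, y down, z forward; pixel columns grow to the right and rows downward; lengths in m; the calibration is good to about 2 mm. A picture is of the moment at which its call begins: read the wrist's pose just before it. get_calibration takes no time and is no camera call; for the wrist camera it gives the pose at the moment of the call.
- ctrl.close_job(): hands the job in, once; it reports no verdict.
Trained networks look in the newest picture that a camera, given by its name, has taken for a name from the list of things; names that differ only in an ending like _2 or _b are one class to them, and where a whole thing is asked for, a point or a joint stands for the part that bears it (a point fixed in the world has none). Each returns a list of dicts, best first, with "confidence" (0 to 1); they miss things now and then, are a little off and sometimes report something else, mostly with a low value. They report only what shows in the picture. A call takes as long as a camera call.
- ctrl.cut_out(camera, name): "pixels" (420x560 bool, what is visible of it) and "pixel" ([column, row] in pixels, amid what is visible of it).
- ctrl.landmark_of(camera, name): "pixel" ([column, row] in pixels: a listed point, or the origin of a listed thing).
The state is a dict: "clock": time; "joint_pos": joint angles; "qvel": joint speeds; "tau": joint torques, N m; "tool_pos": TCP position; "orientation": TCP orientation; "force": force on the tool from outside, world axes, zero at the start; "moment": the same for the moment, N m; "opening": finger opening in m.
Only numpy, scipy, OpenCV 4.12 (cv2) and the standard library are available. Lean on these libraries where they do the work, as an engineer would, in place of code of your own. Each camera call takes 0.05 s, during which the arm holds its last target. There are 200 camera calls.

## Working session

There is one attempt and no reset: what is moved stays moved. The work goes in short steps, Python scripts to look and compute and a tool call to move; the robot and the scene stay as the last step left them, time stands still between calls to the robot, and variables do not carry over. Pictures are saved under pics/ and viewed, about 8 in all and at most 12, crops included, and the job is handed in when it is done.

Besides the shell and the picture viewer there is one more tool, called as a command line: name --argument value ..., lists and objects as JSON in quotes. drive_tool: Moves the arm, as the interface text tells. Its arguments: {"type":"object","properties":{"plan":{"type":"array","items":{"type":"array"}}},"required":["plan"]}

```bash
mkdir -p pics; cat > h.py <<'E'
import numpy as np, cv2
from scipy.spatial.transform import Rotation as Ro
from plant import ctrl
def ray(c,px,z):
    R=np.array(c["R"]);t=np.array(c["t"]).ravel()
    d=R.T@np.array([(px[0]-c["cx"])/c["fx"],(px[1]-c["cy"])/c["fy"],1]);o=-R.T@t
    return o+d*(z-o[2])/d[2]
def proj(c,X):
    p=np.array(c["R"])@np.array(X)+np.array(c["t"]).ravel()
    return np.array([c["fx"]*p[0]/p[2]+c["cx"],c["fy"]*p[1]/p[2]+c["cy"]])
E
python3 - <<'E'
from h import *
ims=[]
for n in ["scene","top"]:
    im=ctrl.snapshot(n);c=ctrl.get_calibration(n);ims.append(im)
    for nm,z in [("drive_axis",.088),("pointer_tip",.048),("small_mark",.076)]:
        for d in ctrl.landmark_of(n,nm)[:2]: print(n,nm,d["confidence"],np.round(d["pixel"],1),ray(c,d["pixel"],z).round(4))
    cv2.imwrite(f"pics/{n}.png",im)
o=ctrl.get_obs();print(o)
E
```

```text
scene drive_axis 0.87 [341.5 147.8] [0.5147 0.1987 0.088 ]
scene pointer_tip 0.96 [353.4 180.8] [0.5777 0.1861 0.048 ]
scene small_mark 0.56 [173.9 253.5] [ 0.5531 -0.2144  0.076 ]
top drive_axis 0.82 [180.5 244.7] [0.5101 0.1989 0.088 ]
top pointer_tip 0.64 [191.5 206.5] [0.5894 0.1855 0.048 ]
top small_mark 0.58 [386.3 213.2] [ 0.5697 -0.2105  0.076 ]
{'clock': 0.4, 'joint_pos': array([-5.63148537e+01,  2.05522811e+01,  6.75849141e-01, -3.00260604e-03,
       -7.01357147e+01, -1.65063774e+01]), 'qvel': array([ 0.08091233, -0.08189341, -0.03320024,  0.05337676, -0.04179928,
       -0.03399124]), 'tau': array([ 2.46165364e-04, -5.81674039e+01,  2.92920345e+01,  6.99361458e+00,
        1.08215696e-02, -7.31356590e-05]), 'tool_pos': array([ 0.19931812, -0.64481615,  0.22643843]), 'orientation': array([ 93.41933067,  89.98752939, 110.59707903]), 'force': array([-0.03423069, -0.79872957,  0.49990162]), 'moment': array([ 0.01816029, -0.04038657, -0.01079306]), 'opening': 0.0873597297999342}
```

View pics/top.png

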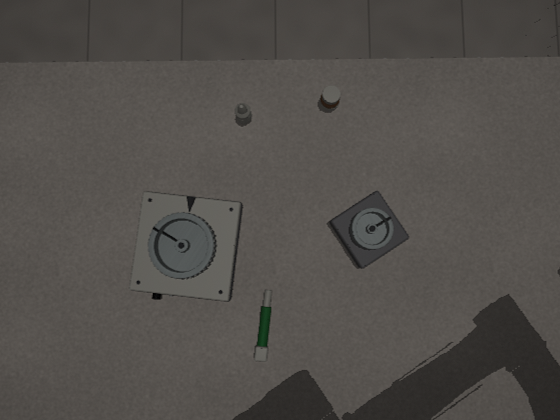

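View pics/scene.png

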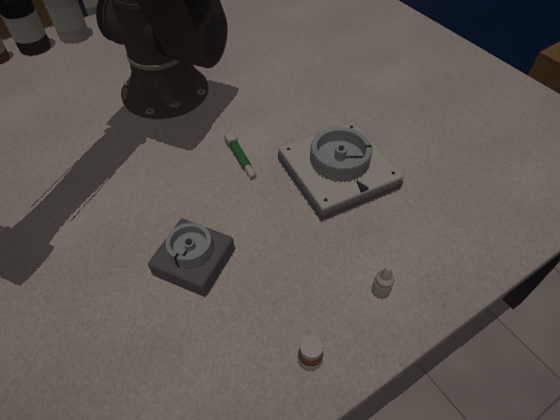

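The top view shows the drive pulley's hub at about (181,245), with its line pointing up-left to (153,228) and the pointer tip near (191,209). The turn is roughly 65–70° clockwise. The small pulley is at (372,229).

```bash
cat >> h.py <<'E'
def cur():
    o=ctrl.get_obs();return np.array(o["tool_pos"]),Ro.from_euler('xyz',o["orientation"],degrees=True).as_matrix(),o
def Rd(psi):
    c,s=np.cos(np.radians(psi)),np.sin(np.radians(psi));return np.array([[0,c,s],[0,s,-c],[-1,0,0]])
def row(p,psi):
    P,R,_=cur();return (R.T@(np.array(p)-P)).round(4).tolist(),np.degrees(Ro.from_matrix(R.T@Rd(psi)).as_rotvec()).round(1).tolist()
E
python3 - <<'E'
from h import *
P,R,o=cur();print(R.round(3),"psi",np.degrees(np.arctan2(R[1,1],R[0,1])))
c=ctrl.get_calibration("wrist");Rc=np.array(c["R"]);cp=-Rc.T@np.array(c["t"]).ravel()
print("cam in tool",R.T@(cp-P),"fwd in tool",R.T@Rc[2],c["fx"])
psi0=np.degrees(np.arctan2(R[1,1],R[0,1]))
for p,s in [((.45,-.35,.24),psi0+40),((.48,.15,.27),psi0+75)]: print(row(p,s),s)
# rough angles in top image
c=ctrl.get_calibration("top")
A=ray(c,(181.5,245),.082);T=ray(c,(190.5,210),.048);print(A,T,ray(c,(153,228),.088))
E
```

```text
[[-0.    -0.295  0.955]
 [ 0.     0.955  0.295]
 [-1.     0.    -0.   ]] psi 107.17774827447992
cam in tool [-0.15644625  0.00145196 -0.07489958] fwd in tool [9.60966122e-01 3.38969590e-04 2.76665858e-01] 338.00461638920103
([-0.0135, 0.2076, 0.3266], [-40.0, 0.0, -0.0]) 147.17774827447994
([-0.0434, 0.6765, 0.5029], [-75.0, 0.0, -0.0]) 182.17774827447994
[0.50964817 0.19815446 0.082     ] [0.58219411 0.18744549 0.048     ] [0.54353616 0.25374273 0.088     ]
```

drive_tool --plan '[[[-0.013,0.01,0.04],[-6,0,0],0.4],[[-0.013,0.02,0.08],[-12,0,0],0.4],[[-0.013,0.04,0.12],[-18,0,0],0.4],[[-0.013,0.06,0.16],[-24,0,0],0.4],[[-0.013,0.08,0.195],[-30,0,0],0.4],[[-0.013,0.11,0.225],[-36,0,0],0.4],[[-0.02,0.14,0.255],[-42,0,0],0.4],[[-0.025,0.17,0.285],[-48,0,0],0.4],[[-0.03,0.207,0.31],[-54,0,0],0.4],[[-0.03,0.245,0.33],[-60,0,0],0.4],[[-0.03,0.28,0.35],[-66,0,0],0.4],[[-0.03,0.32,0.365],[-72,0,0],0.4],[[-0.03,0.36,0.38],[-73,0,0],0.4],[[-0.03,0.395,0.395],[-73,0,0],0.4],[[-0.03,0.43,0.41],[-73,0,0],0.4],[[-0.03,0.468,0.425],[-73,0,0],0.4],[[-0.03,0.505,0.44],[-73,0,0],0.4],[[-0.03,0.54,0.455],[-73,0,0],0.4],[[-0.03,0.58,0.47],[-73,0,0],0.4],[[-0.03,0.62,0.49],[-73,0,0],0.4]]'

```text
clock: 2.07
tool_pos: [0.4829, 0.0901, 0.2572]
orientation: [-42.0, 89.9, 48.2]
force: [1.6, -0.7, 1.0]
opening: 0.0354
```

```bash
python3 - <<'E'
from h import *
P,R,o=cur();print(P.round(4),"psi",np.degrees(np.arctan2(R[1,1],R[0,1])),o["joint_pos"].round(1),o["opening"],o["clock"])
print(row((.50,.20,.25),180))
E
```

```text
[0.4829 0.0901 0.2572] psi -179.80263089798788 [ 33.5   1.8 -19.1  -0.  -69.1 -33.3] 0.03540944589214275 2.0667
([0.0073, -0.0174, 0.1098], [0.2, 0.1, 0.1])
```

drive_tool --plan '[[[0.007,-0.005,0.035],[0,0,0],0.4],[[0.007,-0.01,0.07],[0,0,0],0.4],[[0.007,-0.017,0.11],[0,0,0],0.4],[[0.007,-0.017,0.11],[0,0,0],0.4],[[0.007,-0.017,0.11],[0,0,0],0.4]]'

```text
clock: 2.48
tool_pos: [0.4995, 0.2021, 0.2498]
orientation: [-30.8, 90.0, 59.5]
force: [-0.9, -0.5, 0.0]
opening: 0.0349
```

```bash
python3 - <<'E'
from h import *
c=ctrl.get_calibration("wrist");im=ctrl.snapshot("wrist")
for nm,z in [("drive_axis",.088),("pointer_tip",.048)]:
    for d in ctrl.landmark_of("wrist",nm)[:2]: print(nm,d["confidence"],np.round(d["pixel"],1),ray(c,d["pixel"],z).round(4))
A=np.array([.5097,.1984]);v=im.copy()
for z,r in [(.088,.065),(.088,.053)]:
    for a in np.arange(0,360,4):
        q=proj(c,[*(A+r*np.array([np.cos(np.radians(a)),np.sin(np.radians(a))])),z]);cv2.circle(v,tuple(int(k) for k in q.round()),1,(0,0,255) if a else (0,255,0),-1)
cv2.imwrite("pics/w1.png",v);cv2.imwrite("pics/w1raw.png",im);np.savez("w1.npz",**{k:np.array(x) for k,x in c.items()})
print(cur()[2]["clock"],cur()[0])
E
```

```text
drive_axis 0.83 [272.7 192. ] [0.5105 0.2017 0.088 ]
drive_axis 0.22 [210.3 176.5] [0.5698 0.187  0.088 ]
pointer_tip 0.78 [209.4 177.6] [0.5797 0.1955 0.048 ]
2.6333 [0.49937444 0.19956595 0.25038531]
```

View pics/w1.png

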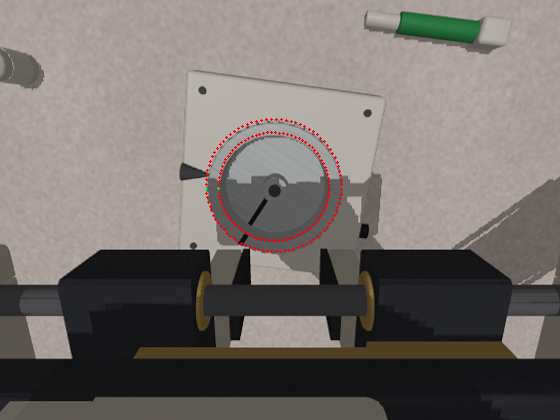

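```bash
python3 - <<'E'
from h import *
c=dict(np.load("w1.npz"));A=np.array([.5095,.1995,0])
def ang(d): return np.degrees(np.arctan2(d[1],d[0]))
print("web line",ang(ray(c,(251,222),.056)-ray(c,(267,198),.056)),"rim",ray(c,(242,242),.088),ang(ray(c,(242,242),.088)-A))
print("housing",ang(ray(c,(190,71),.045)-ray(c,(384,98),.045)), ang(ray(c,(179,250),.045)-ray(c,(190,71),.045))-90)
print("ptr",ang(ray(c,(181,172),.048)-ray(c,(208,176),.048)))
im=cv2.imread("pics/w1raw.png")[110:260,160:360]
cv2.imwrite("pics/w1z.png",cv2.resize(im,None,fx=4,fy=4,interpolation=cv2.INTER_CUBIC))
for z in (.14,.062): print(row((.4505,.1995,z),180))
E
```

```text
web line 56.86433517323042 rim [0.54154608 0.25348061 0.088     ] 59.30413147150825
housing -7.074522046697807 -7.819368502566164
ptr -8.229891685973362
([0.1103, 0.049, -0.0], [0.2, 0.1, 0.0])
([0.1883, 0.049, -0.0001], [0.2, 0.1, 0.0])
```

View pics/w1z.png

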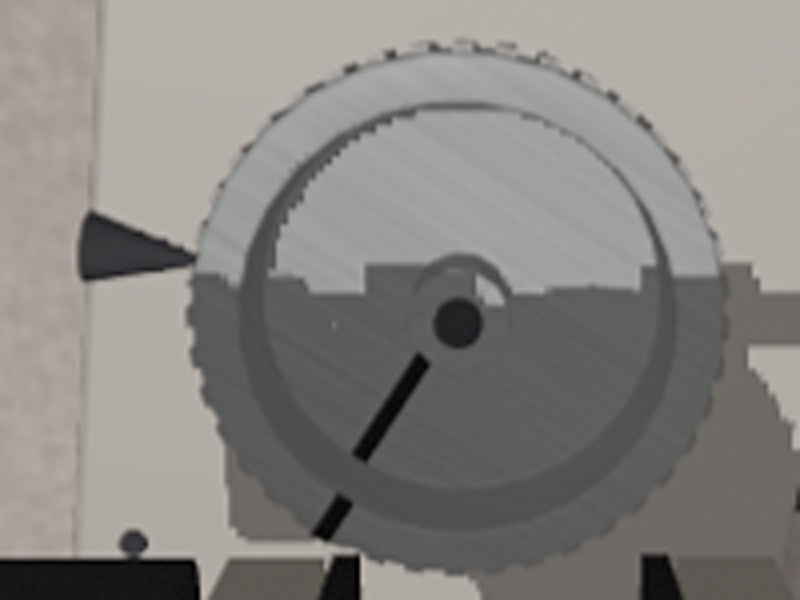

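The close-up agrees: the line sits at about +58.5° and the pointer at about −7.5°, so about 66° clockwise. I'll grasp the rim wall on the side facing the robot (180°).

drive_tool --plan '[[[0.03,0.03,0],[0.2,0,0],0.4],[[0.06,0.049,0],[0.2,0,0],0.4],[[0.1,0.049,0],[0.2,0,0],0.4],[[0.115,0.049,0],[0.2,0,0],0.4],[[0.12,0.049,0],[0.2,0,0],0.4],[[0.125,0.049,0],[0.2,0,0],0.4],[[0.125,0.049,0],[0.2,0,0],0.4]]'

```text
clock: 3.22
tool_pos: [0.451, 0.1992, 0.1257]
orientation: [-48.4, 89.9, 41.5]
force: [-0.5, -0.6, 0.2]
opening: 0.035
```

```bash
python3 - <<'E'
from h import *
c=ctrl.get_calibration("wrist");cv2.imwrite("pics/w2.png",ctrl.snapshot("wrist"))
P,R,o=cur();print(P,o["force"],o["opening"],o["clock"],row((.4507,.1998,.064),180))
E
```

```text
[0.45131127 0.19954895 0.12630578] [ 0.36943288 -0.78883697  0.06338294] 0.034720210176094585 3.2667 ([0.0623, 0.0007, 0.0001], [-0.1, 0.1, 0.1])
```

View pics/w2.png

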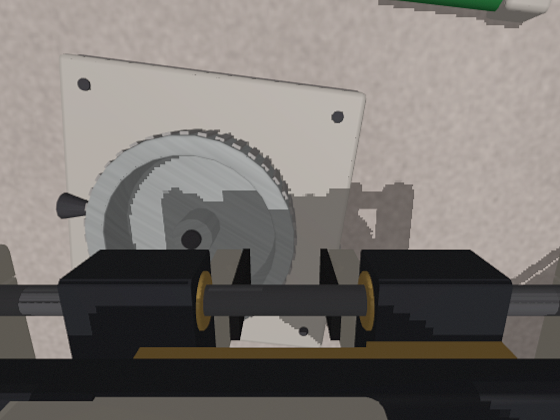

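The rim edge (about x 275–297) lies midway between the fingers (250–320). I'll descend and then close.

drive_tool --plan '[[[0.015,0,0],[0,0,0],0.4],[[0.03,0,0],[0,0,0],0.4],[[0.042,0,0],[0,0,0],0.4],[[0.052,0,0],[0,0,0],0.4],[[0.06,0,0],[0,0,0],0.4],[[0.062,0,0],[0,0,0],0.4],[[0.062,0,0],[0,0,0],0.4],[[0.062,0,0],[0,0,0],0.25],[[0.062,0,0],[0,0,0],0.18],[[0.062,0,0],[0,0,0],0.1],[[0.062,0,0],[0,0,0],0.0],[[0.062,0,0],[0,0,0],0.0]]'

```text
clock: 4.27
tool_pos: [0.4522, 0.1995, 0.0648]
orientation: [-62.8, 89.8, 27.1]
force: [5.6, -5.5, 0.9]
opening: 0.0121
```

```bash
python3 - <<'E'
from h import *
P,R,o=cur();print(P,o["force"],o["moment"],o["opening"],o["clock"],o["joint_pos"].round(1))
A=np.array([.5097,.1998])
a=np.radians
r=P[:2]-A;rad=np.hypot(*r);ph=np.degrees(np.arctan2(r[1],r[0]));print(rad,ph)
for i in list(range(5,66,5))+[66]:
    p=A+rad*np.array([np.cos(a(ph-i)),np.sin(a(ph-i))]);print(i,row((*p,P[2]),180-i))
E
```

```text
[0.45215907 0.19948924 0.06481413] [ 5.57676482 -5.47965081  0.88487045] [-1.91789672 -1.88741121 -0.35510155] 0.012077250678155557 4.2667 [ 46.7  13.5 -34.    0.1 -42.4 -46.8]
0.05754177211419199 -179.69056679963361
5 ([0.0, -0.0002, 0.005], [4.9, 0.1, 0.2])
10 ([0.0, -0.0008, 0.01], [9.9, 0.1, 0.2])
15 ([0.0, -0.0019, 0.0149], [14.9, 0.1, 0.2])
20 ([0.0, -0.0033, 0.0197], [19.9, 0.1, 0.2])
25 ([0.0001, -0.0052, 0.0244], [24.9, 0.1, 0.2])
30 ([0.0001, -0.0075, 0.0288], [29.9, 0.1, 0.2])
35 ([0.0001, -0.0102, 0.0331], [34.9, 0.2, 0.2])
40 ([0.0001, -0.0132, 0.0371], [39.9, 0.2, 0.1])
45 ([0.0001, -0.0166, 0.0408], [44.9, 0.2, 0.1])
50 ([0.0001, -0.0203, 0.0442], [49.9, 0.2, 0.1])
55 ([0.0002, -0.0242, 0.0473], [54.9, 0.2, 0.1])
60 ([0.0002, -0.0285, 0.05], [59.9, 0.2, 0.1])
65 ([0.0002, -0.0329, 0.0524], [64.9, 0.2, 0.1])
66 ([0.0002, -0.0338, 0.0528], [65.9, 0.2, 0.1])
```

The rim is gripped (opening 12.1 mm). I'll turn the first half.

drive_tool --plan '[[[0,0,0.002],[2,0,0],0],[[0,-0.0002,0.005],[5,0,0],0],[[0,-0.0006,0.0083],[8,0,0],0],[[0,-0.0012,0.0118],[11.5,0,0],0],[[0,-0.002,0.0153],[15,0,0],0],[[0,-0.0029,0.0186],[18.5,0,0],0],[[0,-0.0042,0.0221],[22,0,0],0],[[0,-0.0057,0.0254],[25.5,0,0],0],[[0,-0.0072,0.0286],[29,0,0],0],[[0,-0.009,0.0314],[32,0,0],0],[[0,-0.0107,0.0338],[35,0,0],0],[[0,-0.0107,0.0338],[35,0,0],0]]'

```text
clock: 5.27
tool_pos: [0.462, 0.2326, 0.0648]
orientation: [-42.8, 89.9, 11.9]
force: [-4.1, -1.3, 4.8]
opening: 0.012
```

```bash
python3 - <<'E'
from h import *
P,R,o=cur();print(P,o["force"],o["moment"],o["opening"],o["clock"])
psi=np.degrees(np.arctan2(R[1,1],R[0,1]));A=np.array([.5107,.1998])
r=P[:2]-A;print(psi,np.hypot(*r),np.degrees(np.arctan2(r[1],r[0])))
c=ctrl.get_calibration("top");im=ctrl.snapshot("top")
cv2.imwrite("pics/t2.png",cv2.resize(im[170:320,100:280],None,fx=4,fy=4,interpolation=cv2.INTER_CUBIC))
E
```

```text
[0.4619718  0.23260293 0.06480555] [-4.05954963 -1.30825063  4.80013947] [-0.51980941  1.90100954 -0.25908009] 0.012031489335285903 5.2667
144.75457830966326 0.05874069432143969 146.0522822142341
```

View pics/t2.png

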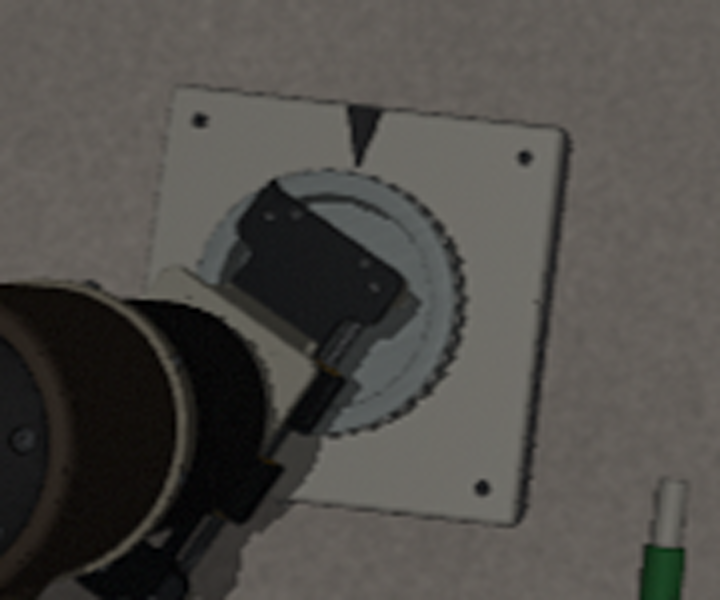

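The forces are low and the grip is steady; the line is hidden under the gripper in this view. I'll turn the remaining 31°, then open.

drive_tool --plan '[[[0,0,0.002],[2,0,0],0],[[0,-0.0002,0.005],[5,0,0],0],[[0,-0.0006,0.0083],[8,0,0],0],[[0,-0.0012,0.0118],[11.5,0,0],0],[[0,-0.002,0.0153],[15,0,0],0],[[0,-0.0029,0.0186],[18.5,0,0],0],[[0,-0.0042,0.0221],[22,0,0],0],[[0,-0.0057,0.0254],[25.5,0,0],0],[[0,-0.0072,0.0286],[29,0,0],0],[[0,-0.0084,0.0304],[31,0,0],0],[[0,-0.0084,0.0304],[31,0,0],0],[[0,-0.0084,0.0304],[31,0,0],0],[[0,-0.0084,0.0304],[31,0,0],0.2],[[0,-0.0084,0.0304],[31,0,0],0.4],[[0,-0.0084,0.0304],[31,0,0],0.4],[[0,-0.0084,0.0304],[31,0,0],0.4],[[0,-0.0084,0.0304],[31,0,0],0.4]]'

```text
clock: 6.73
tool_pos: [0.4864, 0.2527, 0.0649]
orientation: [-4.3, 89.9, 19.6]
force: [0.1, -0.3, 0.1]
opening: 0.034
```

```bash
python3 - <<'E'
from h import *
P,R,o=cur();print(P,o["force"],o["opening"],o["clock"],np.degrees(np.arctan2(R[1,1],R[0,1])))
print(row((P[0],P[1],.25),114),row((.5,.2,.25),160))
E
```

```text
[0.48642844 0.25265741 0.0648957 ] [ 0.05287715 -0.28008155  0.06515091] 0.0340052857440436 6.7333 113.95835723647225
([-0.1851, -0.0, 0.0004], [-0.0, 0.1, 0.0]) ([-0.1851, -0.0537, -0.0086], [-46.0, 0.1, 0.1])
```

drive_tool --plan '[[[-0.015,0,0],[0,0,0],0.4],[[-0.04,0,0],[0,0,0],0.4],[[-0.08,0,0],[0,0,0],0.4],[[-0.12,0,0],[-7,0,0],0.4],[[-0.16,-0.02,0],[-14,0,0],0.4],[[-0.185,-0.045,-0.009],[-21,0,0],0.4],[[-0.185,-0.054,-0.009],[-28,0,0],0.4],[[-0.185,-0.054,-0.009],[-35,0,0],0.4],[[-0.185,-0.054,-0.009],[-42,0,0],0.4],[[-0.185,-0.054,-0.009],[-49,0,0],0.4],[[-0.185,-0.054,-0.009],[-56,0,0],0.4],[[-0.185,-0.054,-0.009],[-63,0,0],0.4],[[-0.185,-0.054,-0.009],[-66,0,0],0.4],[[-0.185,-0.054,-0.009],[-66,0,0],0.4],[[-0.185,-0.054,-0.009],[-66,0,0],0.4]]'

```text
clock: 7.98
tool_pos: [0.4998, 0.1995, 0.2499]
orientation: [-71.2, 89.9, 18.6]
force: [-0.1, 1.2, 0.5]
opening: 0.0349
```

```bash
python3 - <<'E'
from h import *
c=ctrl.get_calibration("wrist");im=ctrl.snapshot("wrist");cv2.imwrite("pics/w3.png",cv2.resize(im[90:260,150:370],None,fx=3.5,fy=3.5,interpolation=cv2.INTER_CUBIC))
np.savez("w3.npz",**{k:np.array(x) for k,x in c.items()})
t=ctrl.snapshot("top");ct=ctrl.get_calibration("top")
for d in ctrl.landmark_of("top","small_mark")[:1]: print(d["confidence"],d["pixel"],ray(ct,d["pixel"],.076))
o=cur()[2];print(o["clock"],o["tool_pos"],o["force"])
E
```

```text
0.89 [389.4, 217.1] [ 0.56183864 -0.21648927  0.076     ]
8.1333 [0.49980291 0.19951092 0.24989123] [-0.17924798  0.20213934 -0.33370071]
```

View pics/w3.png

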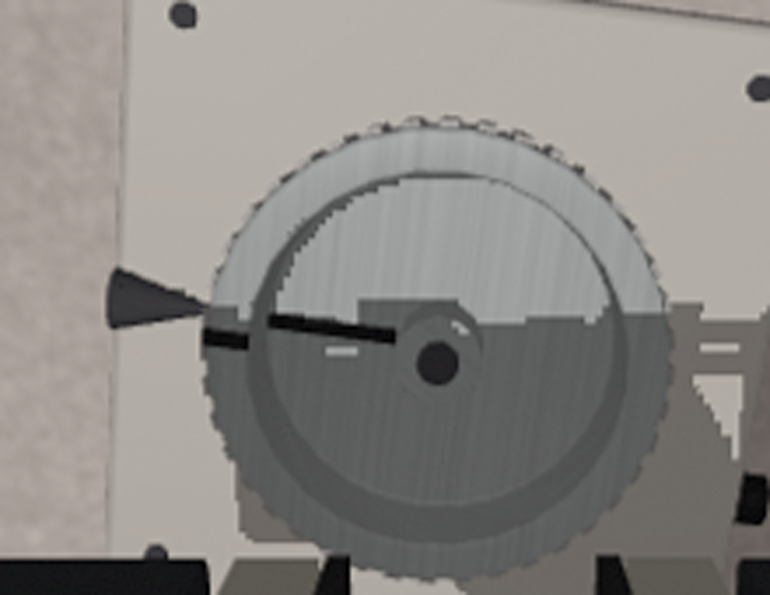

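```bash
python3 - <<'E'
from h import *
c=dict(np.load("w3.npz"));f=lambda x,y:(150+x/3.5,90+y/3.5)
g=lambda d:np.degrees(np.arctan2(d[1],d[0]))
print("web",g(ray(c,f(268,321),.056)-ray(c,f(395,336),.056)),"rim",g(ray(c,f(226,340),.088)-np.array([.5102,.1998,0])),"ptr",g(ray(c,f(110,299),.048)-ray(c,f(208,307),.048)),ray(c,f(208,309),.048))
a=cv2.imread("pics/top.png");b=ctrl.snapshot("top")
print(cv2.absdiff(a,b)[185:272,325:412].max(), [cv2.absdiff(a,b)[185:272,325:412].mean()])
o=cur()[2];print(o["force"],o["qvel"].round(2))
ctrl.close_job()
E
```

```text
web -7.010780161940292 rim -5.763675709577383 ptr -4.880147005570259 [0.58028064 0.19294299 0.048     ]
15 [np.float64(10.720790945523406)]
[ 0.83881526 -0.82145358  0.37068319] [ 0.07 -0.06 -0.08  0.08 -0.04  0.29]
the job is handed in; nothing more can be done
```

I gripped the drive pulley's rim wall on the side facing the robot, turned it about 66° clockwise (the short way) and let go. I then lifted the arm to about 0.25 m and handed the job in at about 8.2 s of the 32 s.

- **Drive pulley:** in the last wrist picture its line lies at −6° to −7°. The pointer measured −5° to −8° across my estimates, so they agree to about 3° (limit 11°). I did not measure the pulley's motion after letting go.
- **Contact:** the force on the tool was below about 1.5 N after release.
- **Small pulley:** I never went near it. A before-and-after comparison of the top picture in its area showed only a near-uniform brightness change (at most 15 of 255, mean 10.7), with no sign of the line moving.
- **One disagreement:** the landmark network placed the small pulley's line about 10 mm away from its first reading. That first reading had low confidence (0.58, against 0.89 at the end), so I took the difference as network error.

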